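Offer up a hinge leaf to the jamb jig for pinning

ROBOT

A 7-joint arm with a two-finger parallel gripper is mounted at the origin on the work surface. World frame = base frame: x ahead of the robot, y to its left, z up, the work surface at z = 0. Lengths are in m, angles in rad, forces in N, time in s.
With the tool pointing down it reaches from about 0.35 to 0.9 m from the base axis. Payload 8.1 kg.
Tool frame: the origin (TCP) lies between the finger pads; the fingertips stand ahead of it and the grasp point (between the pads) is the TCP (arm.nose_length is the z of the fingertips in the tool frame, in m); z points along the fingers, y is the line along which they close (so a half turn about z gives the same grasp; the last joint's range is limited). The gripper opens to 92 mm and grips with 3 to 60 N. Pads are 19 mm wide; open, the fingers measure 130 mm over their backs; the gripper's body (75 mm by 190 mm) begins 47 mm behind the grasp point.
Start: joints at [1.021, 0.434, 0.025, 1.573, -0.012, 1.134, -0.075], TCP at [0.27, -0.564, 0.246] pointing down, gripper open.
Joint ranges: [-2.62, 2.62], [-0.44, 2.09], [-1.27, 1.32], [0.08, 2.57], [-1.32, 4.46], [0.12, 2], [-2.74, 2.74]. Speed limits (rad/s): [2.22, 2.22, 3.01, 3.01, 3.14, 3.14, 3.14].

INTERFACE

Orientations are given as a rotation vector (axis times angle).
In Python, from cell import sensors, optics, arm gives the robot as it stands.
- The arm moves only by the tool arm_command, never from a script. Its argument "deltas" is one flat list of numbers, 7 for each row, row after row: the turn, a rotation vector about the world's x, y, z as a fraction of full scale, then the shift along the world's x, y, z as a fraction of full scale, then the finger opening in mm, from 0 to 91.8. In form: [wx, wy, wz, dx, dy, dz, fingers, wx, wy, wz, dx, dy, dz, fingers, ...]. A call has 1 to 20 rows; each row is the pose to reach, as a shift and turn from the pose commanded when the call began; what a row does not reach only later rows make up. Full scale, the value 1, is 1 m for a shift and 90 degrees for a turn. A row lasts 1/10 s, in which the tool goes at most 50 mm and 8.59 degrees, less where a joint would pass 70% of its speed; a pose out of reach is approached as far as the arm can. A call with a number of a shift or a turn outside -1 to 1 is refused whole. A call with a gripper value outside its range is refused whole. The fingers move at their own pace and stop on an object; "force" is the grip in N (left out, the last holds). Time passes only in rows, so rows that repeat a pose let the fingers close. It gives the time, the measured TCP pose, the force, the opening and the grip force at its end, in the units of the state.
- sensors.observe(): the state, without advancing time (a new reading comes with each control period).
- optics.get_image(name): name is "scene" or "top" or "wrist"; returns the picture (420x560x3 uint8, blue, green, red); there is no depth.
- optics.calibration(name): a dict with "camera_matrix" (3x3 intrinsics, pixels), "rvec" (rotation vector, rad) and "tvec" (3), from world to camera coordinates, as OpenCV has them. Camera axes: x right, y down, z forward; pixel columns grow to the right and rows downward; lengths in m; the calibration is good to about 2 mm. A picture is of the moment at which its call begins: read the wrist's pose just before it. calibration takes no time and is no camera call; for the wrist camera it gives the pose at the moment of the call.
- arm.sign_off(): hands the job in; it is judged then, once.
The state is a dict: "clock": time; "joints": joint angles; "dq": joint speeds; "joint_efforts": joint torques, N m; "position": TCP position; "ee_rot": TCP orientation; "force": force on the tool from outside, world axes, zero at the start; "ft_torque": the same for the moment, N m; "width": opening from 0.0 (shut) to 1.0 (fully open); "gripper_force": force on a finger pad.
Only numpy, scipy, OpenCV 4.12 (cv2) and the standard library are available. Lean on these libraries where they do the work, as an engineer would, in place of code of your own. Each camera call takes 0.05 s, during which the arm holds its last target. There are 200 camera calls.

TASK

First press the red clamp lid of the blue hinge jig down until it snaps shut. Then pick up the loose brass hinge leaf from its wooden rest and fit its two knuckles into the gaps between the three knuckles on the front of the jig, so that all five holes line up for the pin. Finish while still holding the leaf there, aligned and still, carried by the gripper alone, with neither the leaf nor the gripper resting on or pushing against the jig; leave the tools and other things on the bench where they are.

Things in the scene. Friction and masses are not known exactly. Their poses are not given: they have to be found in the camera images.
- jig: Hinge jig bolted to the bench: blue jamb block 100 x 110 mm, 70 mm high, on a 12 mm steel foot (130 x 150 mm), with an 8 mm brass hinge leaf fixed flat on top and a red clamp lid over it. Origin: bench level under the block's middle; z up; -x is its front, where the fixed leaf's three knuckles overhang the block in a row along y. Nothing lies below them or in front of them.
- jig_bore (a point): Middle of the jig's pin axis, at jig (-67, 0, 82) mm: where the loose leaf's bore centre must come. Axes as the jig's; the pin axis runs along y. Knuckles: 24 mm outside, 13 mm bore, one at y -8 to 8 mm, two at 31 to 43 mm either side; between them two open gaps 23 mm wide, centred at y = -19.5 and 19.5 mm, reachable from above or the front.
- clamp (a joint): Angle (rad) of the red clamp lid, 94 mm long, 78 wide, 8 thick, hinged at the jig's back. 0 is shut: level, top 88 mm above the bench. Starts near 0.85, front edge raised. An over-centre spring resists pressing, 0.5 N m at most (about 9 N pressing 55 mm from the hinge), and lifts it again if let go early; once under about 0.2 it snaps shut by itself and stays.
- clamp_hinge (a point): Middle of the lid's hinge line, at jig (52, 0, 80) mm. The line runs along the jig's y; the shut lid reaches 94 mm from here towards the jig's -x, and when open its front edge has swung up about this line.
- clamp_edge (a point): Middle of the upper front edge of the lid, moving with it.
- leaf: Loose brass hinge leaf, about 0.36 kg: plate 80 (x) by 56 (y) by 8 mm, lying level on the wooden rest. Origin: centre of the plate's underside, z up. At its +x end two knuckles, 24 mm outside, 13 mm bore, 17 mm wide, centred at y = -19.5 and 19.5, span x 43 to 67, z 0 to 24 mm, joined by tabs as wide. Centre of mass near x = 13 mm. Can be gripped across its long sides, 56 mm apart.
- leaf_bore (a point): Centre between the two bores of the loose leaf, at leaf (55, 0, 12) mm; axes as the leaf's, the bores run along y.
- rest: Wooden block fixed to the bench, 74 mm (x) by 36 mm (y) by 50 mm high, carrying the loose leaf, which overhangs it on both long sides. Origin: centre of its underside.
- hammer: Ball hammer lying on the bench, about 0.3 m long; a bystander, leave it alone.
- spanner: Steel spanner lying flat; a bystander.
- pin: Steel hinge pin, 8 mm thick, 105 mm long with a square head, lying on the bench; for later, a bystander now.
- collar: Dark steel ring, 52 mm outside, 26 mm high, lying flat; a bystander.
- chuck: Steel drill chuck standing upright, 48 mm across, 110 mm high; a bystander.
- tube: Steel tube 160 mm long, 28 mm thick, with a 40 mm square collar, lying; a bystander.
- oil: Yellow oil bottle with red cap, 60 mm across, 130 mm high; a bystander.
Not all that is in view belongs to the job. What is meant by the leaf is not purple, and is the smaller of those in its own colour.

How it is judged:
On the way, in this order (a step that is already met when the one before it is completed fails the run):
1. the clamp lid is snapped shut, the leaf still on its rest (value of joint clamp below 0.06 rad and distance of leaf from where it was at the start of the episode below 0.02 m), for 0.2 s.
2. the leaf is lifted off its rest in the fingers (contact force between leaf and the fingers above 4 N and height (world z) of leaf above 0.065 m and contact force between leaf and rest below 0.1 N), for 0.2 s.
At the end, for the whole second after the job is handed in: Lid shut (under 0.06 rad); leaf held still in the fingers, bore centre within 3 mm of the pin axis in height and fore-aft and 4 mm along it, bores parallel to it within 0.07 rad; leaf touches the jig with under 3 N, the rest not at all; robot not leaning on the jig; tools not moved (value of joint clamp below 0.06 rad and contact force between leaf and the fingers above 4 N and x of leaf_bore in the frame of jig_bore between -0.003 and 0.003 m and z of leaf_bore in the frame of jig_bore between -0.003 and 0.003 m and y of leaf_bore in the frame of jig_bore between -0.004 and 0.004 m and angle between the y axis of leaf_bore and the y axis of jig_bore, either way round below 0.07 rad and contact force between leaf and jig below 3 N and contact force between leaf and rest below 0.1 N and contact force between jig and the arm below 1 N and contact force between jig and the fingers below 1 N and linear speed of leaf below 0.02 m/s and angular speed of leaf below 0.1 rad/s); the arm keeps its last pose, push and grip.
It fails at once if a tool or other thing on the bench is displaced by more than 30 mm (distance of any of hammer, spanner, pin, collar, chuck, tube, oil from where it was at the start of the episode above 0.03 m).
It also fails if it takes over 51 s, if anything falls off the work surface, if the arm or the gripper's body presses on something with over 40 N, if the wrist force passes 120 N, or if a joint passes its speed limit or range.

## Working session

There is one attempt and no reset: what is moved stays moved. The work goes in short steps, Python scripts to look and compute and a tool call to move; the robot and the scene stay as the last step left them, time stands still between calls to the robot, and variables do not carry over. Pictures are saved under pics/ and viewed, at most 10 in all, crops included, and the job is handed in when it is done.

Besides the shell and the picture viewer there is one more tool, called after "Call:" by a JSON object that holds its "name" and its "arguments". arm_command: Moves the arm, as the interface text tells. Its arguments: {"type":"object","properties":{"deltas":{"type":"array","items":{"type":"number"}},"force":{"type":"number"}},"required":["deltas"]}

```bash
mkdir -p pics; ls
python3 - <<'E'
from cell import sensors, optics, arm
import cv2,numpy as np
s=sensors.observe();print(s['clock'],s['position'],s['ee_rot'],s['width'],arm.nose_length)
for n in("scene","top"):
    im=optics.get_image(n);cv2.imwrite(f"pics/{n}0.png",im)
    c=optics.calibration(n);print(n,c)
E
```

```text
pics
0.0 [ 0.2697712  -0.56325353  0.24494889] [-3.06210857e+00 -6.95545227e-01  7.98502546e-04] 0.9967440690575798 0.019
scene {'camera_matrix': array([[533.03466428,   0.        , 281.51752721],
       [  0.        , 533.03466428, 215.70566746],
       [  0.        ,   0.        ,   1.        ]]), 'rvec': array([ 2.18809907,  0.77759153, -0.33114578]), 'tvec': array([-0.44699956, -0.19652745,  1.73236547])}
top {'camera_matrix': array([[394.13662424,   0.        , 273.50433116],
       [  0.        , 394.13662424, 209.16118652],
       [  0.        ,   0.        ,   1.        ]]), 'rvec': array([ 2.13990357, -2.19623456,  0.09795254]), 'tvec': array([-0.00993453,  0.58845796,  0.94889518])}
```

View pics/top0.png

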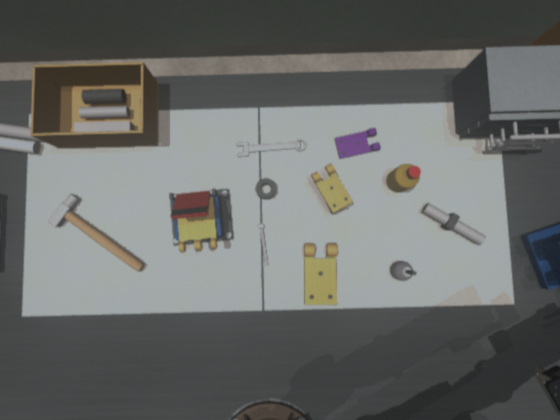

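View pics/scene0.png

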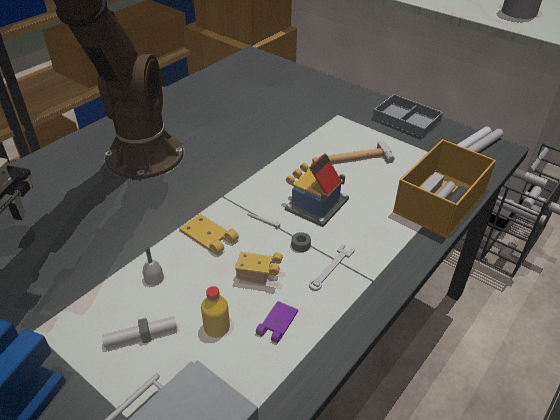

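Candidates for the leaf in the top view are purple (355,145), a large yellow one on the bench (320,275), and a smaller yellow one raised on a block (332,190). The smaller yellow one fits: it isn't purple and it's the smaller of its colour. I'll confirm this in a crop and measure it together with the jig.

```bash
cat > h.py <<'E'
import cv2,numpy as np
from cell import sensors,optics,arm
def proj(n,P,c=None):
    c=c or optics.calibration(n)
    return cv2.projectPoints(np.float64(P).reshape(-1,3),c['rvec'],c['tvec'],c['camera_matrix'],None)[0][:,0]
def ray(n,uv,z,c=None):
    c=c or optics.calibration(n);R=cv2.Rodrigues(c['rvec'])[0]
    uv=np.float64(uv).reshape(-1,2);d=np.c_[uv,np.ones(len(uv))]@np.linalg.inv(c['camera_matrix']).T@R
    o=-R.T@c['tvec'];return o+d*((z-o[2])/d[:,2])[:,None]
E
python3 - <<'E'
from h import *
t=cv2.imread('pics/top0.png');s=cv2.imread('pics/scene0.png')
print(proj('top',[[.27,-.56,.24],[0,0,0]]),proj('scene',[[.27,-.56,.24],[0,0,0]]))
hsv=cv2.cvtColor(t,cv2.COLOR_BGR2HSV)
m=cv2.inRange(hsv,(18,110,70),(35,255,255))
n,l,st,ce=cv2.connectedComponentsWithStats(m)
for i in range(1,n):
    if st[i,4]>60: print(st[i],ce[i],ray('top',ce[i],.055).round(3),cv2.minAreaRect(np.argwhere(l==i)[:,::-1].astype(np.float32)))
a=cv2.resize(t[155:260,160:260],(400,420),interpolation=cv2.INTER_CUBIC)
b=cv2.resize(t[125:230,290:390],(400,420),interpolation=cv2.INTER_CUBIC)
cv2.imwrite('pics/c1.png',np.hstack([a,b]))
E
```

```text
[[564.36126357 360.6931515 ]
 [269.37788985 453.58526768]] [[  3.32692978 228.21636809]
 [143.97942318 155.23578186]]
[396 165  21  22 239] [403.73640167 176.78242678] [[ 0.656 -0.343  0.055]] ((404.74822998046875, 176.31753540039062), (21.869220733642578, 17.277891159057617), 64.98310089111328)
```

View pics/c1.png

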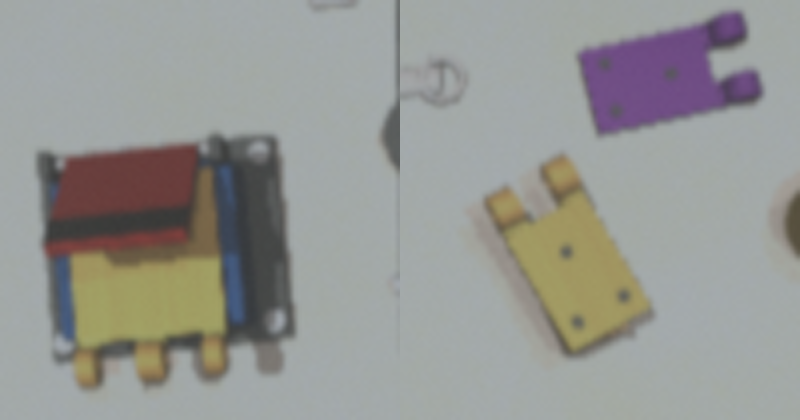

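The crop confirms it: the small yellow leaf sits on its block, with plate corners in the crop at (505,235), (588,190), (652,312) and (573,352) and knuckles at (507,207) and (562,172). The jig's knuckles face the robot at (88,367), (152,362) and (214,357).

Run:
```python
from h import *
cr=lambda L,x0,y0,o:[[x0+(x-o)/4-.4,y0+y/4-.4] for x,y in L]
P=ray('top',cr([(505,235),(588,190),(652,312),(573,352)],290,125,400),.058)
print(P.round(4),P.mean(0)); d=(P[0]+P[1]-P[2]-P[3])/2;print('len',np.linalg.norm(d),'yaw',np.degrees(np.arctan2(d[1],d[0])),'w',np.linalg.norm(P[0]-P[1]),np.linalg.norm(P[2]-P[3]))
K=ray('top',cr([(507,207),(562,172)],290,125,400),.07);print(K)
J=ray('top',cr([(88,367),(152,362),(214,357)],160,155,0),.09);print('knuck',J);d=J[0]-J[2];print(np.linalg.norm(d),'yaw',np.degrees(np.arctan2(-d[0],d[1])))
F=ray('top',cr([(40,155),(275,140),(292,333),(57,360)],160,155,0),.012);print('foot',F.round(4),F.mean(0))
d=(F[0]+F[1]-F[2]-F[3]);print(np.linalg.norm(d)/2,np.degrees(np.arctan2(d[1],d[0])));d=(F[0]+F[3]-F[1]-F[2]);print(np.linalg.norm(d)/2,np.degrees(np.arctan2(-d[0],d[1])))
```

```text
[[ 0.6451 -0.1294  0.058 ]
 [ 0.6713 -0.1806  0.058 ]
 [ 0.596  -0.2159  0.058 ]
 [ 0.5731 -0.1676  0.058 ]] [ 0.6213704  -0.17336224  0.058     ]
len 0.08236782289573377 yaw 26.51887078289712 w 0.0575414962227447 0.05352712084812972
[[ 0.66007037 -0.12990929  0.07      ]
 [ 0.68040398 -0.16358244  0.07      ]]
knuck [[0.50143781 0.18855542 0.09      ]
 [0.50336223 0.15158291 0.09      ]
 [0.50531616 0.11576662 0.09      ]]
0.0728920444537103 yaw 3.049963274373452
foot [[0.6369 0.2374 0.012 ]
 [0.6425 0.0881 0.012 ]
 [0.5201 0.0792 0.012 ]
 [0.507  0.2268 0.012 ]] [0.5766183  0.15788402 0.012     ]
0.1264987355581332 4.4356252215442575
0.14872301115680137 3.6011121062645848
```

Call:
{"name": "arm_command", "arguments": {"deltas": [0,0,-0.245,0.309,0.721,0,0,0,0,-0.245,0.309,0.721,0,0,0,0,-0.245,0.309,0.721,0,0,0,0,-0.245,0.309,0.721,0,0,0,0,-0.245,0.309,0.721,0,0,0,0,-0.245,0.309,0.721,0,0,0,0,-0.245,0.309,0.721,0,0,0,0,-0.245,0.309,0.721,0,0,0,0,-0.245,0.309,0.721,0,0,0,0,-0.245,0.309,0.721,0,0,0,0,-0.245,0.309,0.721,0,0,0,0,-0.245,0.309,0.721,0,0,0,0,-0.245,0.309,0.721,0,0,0,0,-0.245,0.309,0.721,0,0,0,0,-0.245,0.309,0.721,0,0,0,0,-0.245,0.309,0.721,0,0,0,0,-0.245,0.309,0.721,0,0,0,0,-0.245,0.309,0.721,0,0,0,0,-0.245,0.309,0.721,0,0,0,0,-0.245,0.309,0.721,0,0]}}

```text
clock: 2.1
position: [0.5789, 0.1556, 0.2457]
ee_rot: [3.139, 0.094, -0.0]
force: [1.6, 0.5, 0.6]
width: 0.007
gripper_force: 0.0
```

Call:
{"name": "arm_command", "arguments": {"deltas": [0,0,0,0,0,-0.04,0,0,0,0,0,0,-0.06,0,0,0,0,0,0,-0.07,0,0,0,0,0,0,-0.08,0,0,0,0,0,0,-0.09,0,0,0,0,0,0,-0.1,0,0,0,0,0,0,-0.11,0,0,0,0,0,0,-0.12,0,0,0,0,0,0,-0.128,0,0,0,0,0,0,-0.134,0,0,0,0,0,0,-0.134,0,0,0,0,0,0,-0.134,0]}}

```text
clock: 3.3
position: [0.5791, 0.1572, 0.1118]
ee_rot: [3.14, 0.097, -0.0]
force: [0.1, 0.6, 1.2]
width: 0.002
gripper_force: 0.0
```

Call:
{"name": "arm_command", "arguments": {"deltas": [0,0,0,0,0,0.05,0,0,0,0,0,0,0.1,0,0,0,0,-0.05,0,0.15,0,0,0,0,-0.1,0,0.19,90,0,0,0,-0.12,0,0.19,90,0,0,0,-0.12,0,0.19,90,0,0,0,-0.12,0,0.19,90,0,0,0,-0.12,0,0.19,90]}}

```text
clock: 4.1
position: [0.4597, 0.157, 0.3016]
ee_rot: [3.14, 0.096, 0.001]
force: [0.4, 0.2, -1.7]
width: 0.389
gripper_force: 0.0
```

Run:
```python
from h import *
c=optics.calibration('wrist');w=optics.get_image('wrist');s=optics.get_image('scene')
np.savez('w1.npz',**c);cv2.imwrite('pics/w1.png',w);cv2.imwrite('pics/s1.png',s)
print(sensors.observe()['position'],sensors.observe()['ee_rot']);R=cv2.Rodrigues(c['rvec'])[0];print(-R.T@c['tvec'],R)
a=cv2.resize(s[130:240,260:380],(480,440),interpolation=cv2.INTER_CUBIC)
cv2.imwrite('pics/v1.png',np.hstack([cv2.resize(a,(320,420)),cv2.resize(w,(480,360))[:, :] if 0 else cv2.copyMakeBorder(cv2.resize(w,(480,360)),0,60,0,0,0)]))
```

```text
[0.45967013 0.15698932 0.30091104] [ 3.13979610e+00  9.58192472e-02 -1.97517247e-03]
[0.54280423 0.16088413 0.44159037] [[ 6.09841222e-02 -9.98138686e-01 -3.17767842e-04]
 [-9.49602118e-01 -5.81167049e-02  3.08023157e-01]
 [-3.07468297e-01 -1.84827689e-02 -9.51378807e-01]]
```

View pics/v1.png

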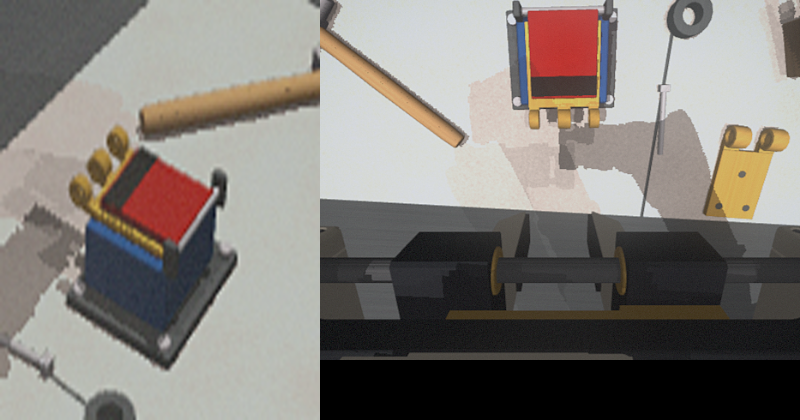

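The lid is shut (left view), and the wrist view shows the jig head-on. I'll measure the knuckles and lid with masks.

Run:
```python
from h import *
c=dict(np.load('w1.npz'));w=cv2.imread('pics/w1.png')
print(w[140:150:9,[246,286,320]],w[60,285],w[118,285])
hsv=cv2.cvtColor(w,cv2.COLOR_BGR2HSV)
m=cv2.inRange(hsv,(0,150,60),(6,255,255))|cv2.inRange(hsv,(174,150,60),(180,255,255));m[:,:200]=0;m[160:]=0;m[:,360:]=0
pts=np.argwhere(m)[:,::-1].astype(np.float32);r=cv2.minAreaRect(pts);print(r)
b=cv2.boxPoints(r);print(ray('',b,.088,c).round(4))
k=cv2.inRange(hsv,(10,110,50),(35,255,255));k[:100]=0;k[160:]=0;k[:,:230]=0;k[:,345:]=0
for y in range(112,154,3):
    x=np.where(k[y])[0]; 
    if len(x): g=np.split(x,np.where(np.diff(x)>1)[0]+1);print(y,[(int(a[0]),int(a[-1])) for a in g])
a=cv2.resize(w[0:160,205:355],(562,600),interpolation=cv2.INTER_CUBIC)
cv2.imwrite('pics/k1.png',a)
```

```text
[[[ 93 173 216]
  [ 90 169 214]
  [ 91 160 207]]

 [[ 58 100 129]
  [ 66  96 117]
  [130 137 150]]] [ 52  56 190] [ 99 191 213]
((283.0, 63.0), (102.0, 80.0), 90.0)
[[0.6196 0.1987 0.088 ]
 [0.6242 0.1233 0.088 ]
 [0.5318 0.1137 0.088 ]
 [0.5268 0.1961 0.088 ]]
112 [(243, 246), (322, 325)]
115 [(243, 325)]
118 [(243, 325)]
121 [(243, 325)]
124 [(243, 306), (308, 308), (313, 324)]
127 [(244, 255), (277, 291), (314, 319), (321, 323)]
130 [(245, 255), (277, 291), (314, 325)]
133 [(244, 255), (277, 291), (314, 325)]
136 [(244, 255), (278, 291), (314, 325)]
139 [(244, 255), (278, 292), (313, 325)]
142 [(244, 255), (278, 291), (314, 325)]
145 [(245, 255), (278, 291), (314, 325)]
148 [(245, 255), (279, 291), (315, 323)]
```

View pics/k1.png

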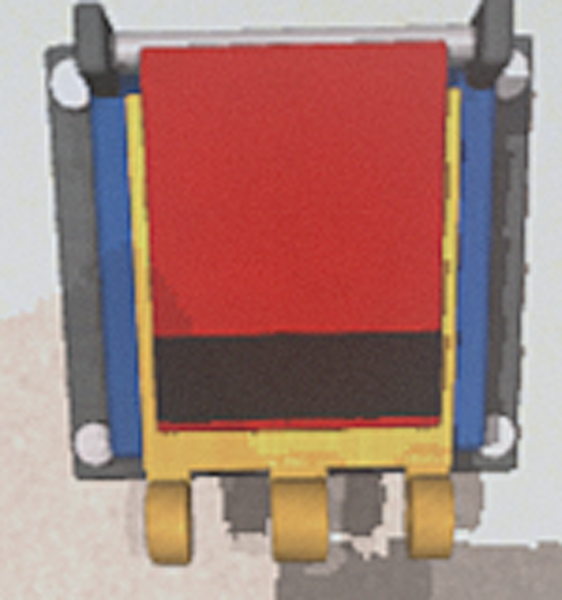

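Run:
```python
from h import *
c=dict(np.load('w1.npz'));R=cv2.Rodrigues(c['rvec'])[0];o=-R.T@c['tvec']
s=3.747;u=lambda L:[[205+x/s-.37,y/s-.37] for x,y in L]
L=ray('',u([(140,45),(447,41),(440,420),(156,420)]),.088,c);print('lid',L.round(4))
f=(L[2]+L[3])/2;b=(L[0]+L[1])/2;d=b-f;print('front',f,'back',b,np.linalg.norm(d),'w',np.linalg.norm(L[0]-L[1]),np.linalg.norm(L[2]-L[3]),np.degrees(np.arctan2(d[1],d[0])),np.degrees(np.arctan2((L[2]-L[3])[0],-(L[2]-L[3])[1])))
p=ray('',u([(168,563),(300,561),(431,556)]),.082,c)
for q in p:
    a=np.arctan2(o[0]-q[0],o[2]-.082);print('knuckle bore',q[0]+.012/np.cos(a),q[1])
print('y edges',ray('',[[243.5,137],[255.5,137],[277.5,137],[291.5,137],[313.5,137],[325.5,137]],.094,c).round(4))
F=ray('',u([(48,48),(531,36),(517,468),(75,478)]),.012,c);print('foot',F.round(4),F.mean(0))
```

```text
lid [[0.6199 0.1997 0.088 ]
 [0.6255 0.1225 0.088 ]
 [0.534  0.1149 0.088 ]
 [0.5293 0.1928 0.088 ]]
front [0.53163022 0.15386383 0.088     ] back [0.62268224 0.1611136  0.088     ] 0.09134018175305948 w 0.07734896528642438 0.07800778949356642 4.552418227878325 3.4968987849261133
knuckle bore 0.5015985197191546 0.18861800922241306
knuckle bore 0.5044890920012425 0.15054793670250463
knuckle bore 0.5082138899212025 0.1128925191012507
y edges [[0.5041 0.1943 0.094 ]
 [0.5049 0.1819 0.094 ]
 [0.5063 0.1592 0.094 ]
 [0.5072 0.1447 0.094 ]
 [0.5086 0.122  0.094 ]
 [0.5093 0.1096 0.094 ]]
foot [[0.6339 0.2361 0.012 ]
 [0.6462 0.0888 0.012 ]
 [0.5182 0.0775 0.012 ]
 [0.5058 0.2264 0.012 ]] [0.57601645 0.15722648 0.012     ]
```

Call:
{"name": "arm_command", "arguments": {"deltas": [0,0,0.256,0.108,-0.357,-0.05,90,0,0,0.256,0.108,-0.357,-0.05,90,0,0,0.256,0.108,-0.357,-0.05,90,0,0,0.256,0.108,-0.357,-0.05,90,0,0,0.256,0.108,-0.357,-0.05,90,0,0,0.256,0.108,-0.357,-0.05,90,0,0,0.256,0.108,-0.357,-0.05,90,0,0,0.256,0.108,-0.357,-0.05,90,0,0,0.256,0.108,-0.357,-0.05,90,0,0,0.256,0.108,-0.357,-0.05,90,0,0,0.256,0.108,-0.357,-0.05,90,0,0,0.256,0.108,-0.357,-0.05,90,0,0,0.256,0.108,-0.357,-0.05,90]}}

```text
clock: 5.5
position: [0.5672, -0.1984, 0.252]
ee_rot: [-3.057, -0.725, -0.001]
force: [-0.1, -0.4, -0.1]
width: 0.981
gripper_force: 0.0
```

Run:
```python
from h import *
c=optics.calibration('wrist');w=optics.get_image('wrist')
np.savez('w2.npz',**c);cv2.imwrite('pics/w2.png',w)
s=sensors.observe();print(s['position'],s['ee_rot'])
m=cv2.inRange(cv2.cvtColor(w,cv2.COLOR_BGR2HSV),(10,110,50),(35,255,255))
n,l,st,ce=cv2.connectedComponentsWithStats(m);print(st[st[:,4]>300],proj('',[.6214,-.1734,.058],c))
```

```text
[ 0.56716911 -0.19865674  0.2520611 ] [3.05674762e+00 7.24744068e-01 6.69627609e-04]
[[     0      0    560    420 220108]
 [   247     51     19     26    458]
 [   249     50     61    117   5147]
 [   407    142     78     64   2719]
 [   142    188     95    113   3713]
 [    93    288     30     56    534]
 [   447    292     16     52    338]
 [   416    356    144     16   1676]] [[279.22076041 124.69202799]]
```

View pics/w2.png

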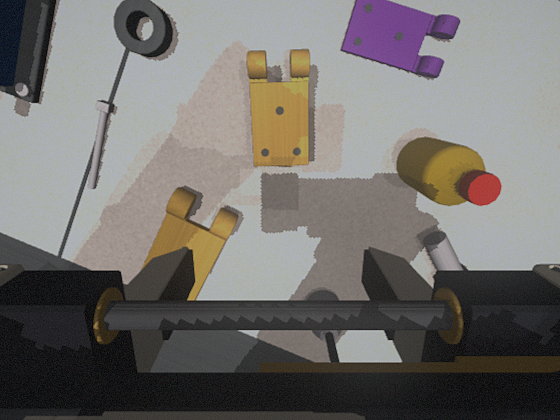

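The leaf is square between the fingers, with plate corners near (251,82), (307,81), (307,164) and (254,166).

Run:
```python
from h import *
c=dict(np.load('w2.npz'));w=cv2.imread('pics/w2.png')
hsv=cv2.cvtColor(w,cv2.COLOR_BGR2HSV);m=cv2.inRange(hsv,(10,110,100),(35,255,255))
for y in (60,70,90,105,130,150,160):
    x=np.where(m[y,240:330])[0]+240;g=np.split(x,np.where(np.diff(x)>1)[0]+1);print(y,[(int(a[0]),int(a[-1])) for a in g])
for x in (258,270,285,300): 
    y=np.where(m[40:180,x])[0]+40;print(x,y[0],y[-1])
L=[];Rr=[]
for y in range(90,158,4):
    x=np.where(m[y,240:330])[0]+240;L.append([x[0]-.5,y]);Rr.append([x[-1]+.5,y])
for e in(L,Rr):
    p=ray('',e,.058,c);f=np.polyfit(p[:,0],p[:,1],1);print('yaw',np.degrees(np.arctan(f[0])),p[len(p)//2])
C=ray('',[[251,82],[307,81],[307.5,164],[254,165.5]],.058,c);print(C.round(4),C.mean(0))
```

```text
60 [(247, 265), (291, 308)]
70 [(248, 265), (291, 308)]
90 [(250, 307)]
105 [(251, 307)]
130 [(252, 307)]
150 [(254, 261), (269, 292), (301, 308)]
160 [(254, 308)]
258 51 165
270 82 165
285 82 165
300 50 164
yaw 28.81140972810723 [ 0.6114807  -0.14794021  0.058     ]
yaw 28.82085022866583 [ 0.63615373 -0.19703528  0.058     ]
[[ 0.6445 -0.1318  0.058 ]
 [ 0.6691 -0.1788  0.058 ]
 [ 0.5995 -0.2167  0.058 ]
 [ 0.5736 -0.1686  0.058 ]] [ 0.62169472 -0.17399053  0.058     ]
```

Call:
{"name": "arm_command", "arguments": {"deltas": [0,0,0.023,0.0635,0.0295,-0.03,91,0,0,0.023,0.0635,0.0295,-0.07,91,0,0,0.023,0.0635,0.0295,-0.11,91,0,0,0.023,0.0635,0.0295,-0.14,91,0,0,0.023,0.0635,0.0295,-0.17,91,0,0,0.023,0.0635,0.0295,-0.19,91,0,0,0.023,0.0635,0.0295,-0.198,91,0,0,0.023,0.0635,0.0295,-0.198,91,0,0,0.023,0.0635,0.0295,-0.198,70,0,0,0.023,0.0635,0.0295,-0.198,60,0,0,0.023,0.0635,0.0295,-0.198,50,0,0,0.023,0.0635,0.0295,-0.198,50,0,0,0.023,0.0635,0.0295,-0.198,50,0,0,0.023,0.0635,0.0295,-0.198,50,0,0,0.023,0.0635,0.0295,-0.198,50], "force": 35}}

```text
clock: 7.05
position: [0.6306, -0.17, 0.0542]
ee_rot: [-3.044, -0.778, -0.0]
force: [-1.6, 1.7, 4.7]
width: 0.603
gripper_force: 35.0
```

Call:
{"name": "arm_command", "arguments": {"deltas": [0,0,0,0,0,0.01,50,0,0,0,0,0,0.02,50,0,0,0,0,0,0.03,50,0,0,0,0,0,0.05,50,0,0,0,0,0,0.075,50,0,0,0,0,0,0.1,50,0,0,-0.03,-0.022,0.033,0.1,50,0,0,-0.08,-0.05,0.075,0.1,50,0,0,-0.13,-0.075,0.115,0.1,50,0,0,-0.18,-0.1,0.15,0.1,50,0,0,-0.23,-0.125,0.19,0.1,50,0,0,-0.267,-0.15,0.225,0.1,50,0,0,-0.267,-0.175,0.26,0.1,50,0,0,-0.267,-0.195,0.29,0.1,50,0,0,-0.267,-0.205,0.308,0.1,50,0,0,-0.267,-0.2093,0.3147,0.1,50,0,0,-0.267,-0.2093,0.3147,0.1,50,0,0,-0.267,-0.2093,0.3147,0.1,50]}}

```text
clock: 8.85
position: [0.422, 0.1436, 0.154]
ee_rot: [3.139, 0.125, 0.001]
force: [0.1, 0.3, -3.5]
width: 0.604
gripper_force: 35.0
```

Call:
{"name": "arm_command", "arguments": {"deltas": [0,0,0,0,0,-0.02,50,0,0,0,0,0,-0.045,50,0,0,0,0,0,-0.065,50,0,0,0,0,0,-0.077,50,0,0,0,0,0,-0.08,50,0,0,0,0,0,-0.08,50,0,0,0,0,0,-0.08,50]}}

```text
clock: 9.55
position: [0.422, 0.1442, 0.0743]
ee_rot: [-3.139, -0.125, -0.001]
force: [1.4, -0.2, -3.6]
width: 0.605
gripper_force: 35.0
```

Run:
```python
from h import *
c=optics.calibration('wrist');w=optics.get_image('wrist')
np.savez('w3.npz',**c);cv2.imwrite('pics/w3.png',w);cv2.imwrite('pics/s3.png',optics.get_image('scene'))
s=sensors.observe();print(s['position'],s['ee_rot'],s['force'],s['width'])
```

```text
[0.42193332 0.14451308 0.07444928] [-3.13867901e+00 -1.25922774e-01 -2.14650177e-03] [ 0.49406684 -0.6997449  -3.85540513] 0.6036264857741012
```

View pics/w3.png

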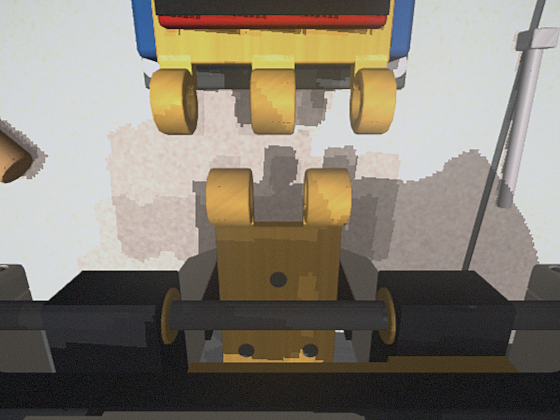

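The wrist view shows the jig knuckles in columns about 151–196, 250–295 and 351–396, with fronts near row 134. The leaf knuckles are at about 207–254 and 303–352, with fronts near row 168. I'll measure both in this same picture.

```bash
cat > fit.py <<'E'
from h import *
def runs(v,o=0):
    x=np.where(v)[0]+o;return [(int(a[0]),int(a[-1])) for a in np.split(x,np.where(np.diff(x)>1)[0]+1) if len(a)>4]
def mask(w): return cv2.inRange(cv2.cvtColor(w,cv2.COLOR_BGR2HSV),(10,110,60),(35,255,255))
def axis(c,uv,side,yaw,z=.082):
    R=cv2.Rodrigues(c['rvec'])[0];o=-R.T@c['tvec'];q=ray('',uv,z,c);e=np.array([np.cos(yaw),np.sin(yaw),0])
    a=np.arctan((o-q)@e/(o[2]-z));return q+side*(.012/np.cos(a))[:,None]*e
E
python3 - <<'E'
from fit import *
c=dict(np.load('w3.npz'));w=cv2.imread('pics/w3.png');m=mask(w)
for y in (85,100,110,120,128,180,190,200,210,240,255): print(y,runs(m[y,140:420],140))
for x in (165,173,181,262,272,282,365,374,383): print(x,runs(m[60:160,x],60),end=' ')
print()
for x in (220,230,240,317,327,337): print(x,runs(m[150:260,x],150),end=' ')
E
```

```text
85 [(149, 196), (250, 295), (350, 395)]
100 [(150, 196), (250, 294), (351, 360), (362, 395)]
110 [(152, 185), (187, 196), (251, 294), (350, 359), (362, 393)]
120 [(154, 185), (251, 294), (360, 391)]
128 [(158, 187), (253, 293), (358, 388)]
180 [(207, 249), (305, 349)]
190 [(206, 248), (304, 351)]
200 [(206, 252), (303, 351)]
210 [(207, 253), (303, 350)]
240 [(217, 339)]
255 [(217, 338)]
165 [(61, 133)] 173 [(61, 133)] 181 [(61, 133)] 262 [(60, 133)] 272 [(61, 133)] 282 [(61, 133)] 365 [(60, 132)] 374 [(60, 131)] 383 [(60, 132)] 
220 [(169, 259)] 230 [(169, 259)] 240 [(170, 259)] 317 [(169, 259)] 327 [(169, 259)] 337 [(170, 259)]
```

Run:
```python
from fit import *
c=dict(np.load('w3.npz'));yaw=np.radians(4.6)
R=cv2.Rodrigues(c['rvec'])[0];print('cam',-R.T@c['tvec'])
J=axis(c,[[173,133.6],[272,133.6],[374,132.2]],1,yaw);L=axis(c,[[230,168.6],[327,168.6]],-1,yaw)
print('jig axis',J.round(4));print('leaf axis',L.round(4))
e=np.array([np.cos(yaw),np.sin(yaw),0]);n=np.array([-e[1],e[0],0])
je=ray('',[[148.8,88],[249.5,88],[295.5,88],[395.8,88]],.094,c);le=ray('',[[205.5,195],[253.8,205],[302.5,205],[351.7,195]],.094,c)
print('jig e,n',(je@n).round(4),'leaf n',(le@n).round(4));print('fwd jig',J@e,'leaf',L@e, 'gap lat',(je@n).mean(),(le@n).mean())
print('yaw jig',np.degrees(np.arctan2(-(J[0]-J[2])[0],(J[0]-J[2])[1])),'leaf',np.degrees(np.arctan2(-(L[0]-L[1])[0],(L[0]-L[1])[1])))
s=cv2.imread('pics/s3.png');cv2.imwrite('pics/v3.png',cv2.resize(s[140:240,250:370],(720,600),interpolation=cv2.INTER_CUBIC))
```

```text
cam [0.50495508 0.14956575 0.21434803]
jig axis [[0.5012 0.1907 0.082 ]
 [0.5043 0.1519 0.082 ]
 [0.508  0.1121 0.082 ]]
leaf axis [[0.4648 0.1659 0.082 ]
 [0.468  0.1267 0.082 ]]
jig e,n [0.1529 0.1184 0.1026 0.0682] leaf n [0.1361 0.1179 0.0993 0.0808]
fwd jig [0.51489072 0.51486021 0.51536298] leaf [0.47665084 0.47662161] gap lat 0.11054647642981132 0.1085112452245648
yaw jig 4.942814165420239 leaf 4.55747110119258
```

View pics/v3.png

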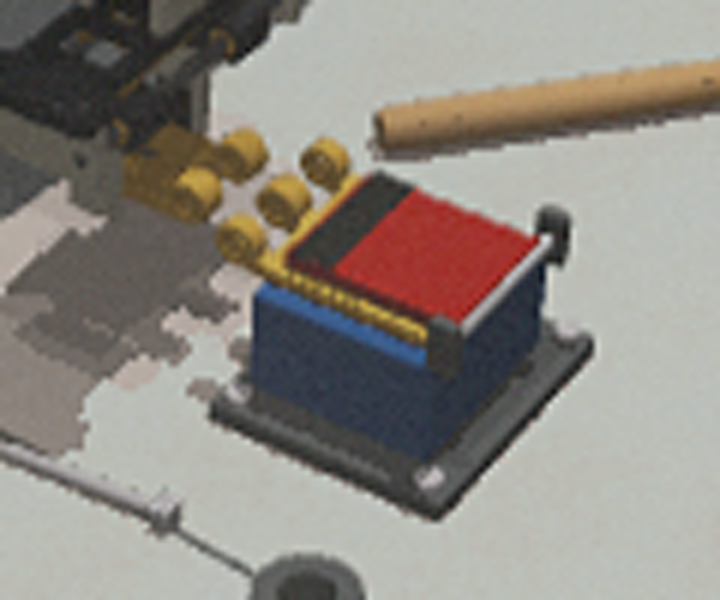

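Call:
{"name": "arm_command", "arguments": {"deltas": [0,0,0,0,0.002,0,50,0,0,0,0.004,0.0024,0,50,0,0,0,0.009,0.0028,0,50,0,0,0,0.014,0.0032,0,50,0,0,0,0.019,0.0036,0,50,0,0,0,0.024,0.004,0,50,0,0,0,0.029,0.0044,0,50,0,0,0,0.033,0.0047,0,50,0,0,0,0.036,0.0049,0,50,0,0,0,0.038,0.0051,0,50,0,0,0,0.038,0.0051,0,50,0,0,0,0.038,0.0051,0,50,0,0,0,0.038,0.0051,0,50]}}

```text
clock: 10.95
position: [0.459, 0.1496, 0.0737]
ee_rot: [3.139, 0.127, -0.0]
force: [0.7, 0.1, -2.2]
width: 0.607
gripper_force: 35.0
```

Run:
```python
from fit import *
c=optics.calibration('wrist');w=optics.get_image('wrist');s=optics.get_image('scene')
np.savez('w4.npz',**c);cv2.imwrite('pics/w4.png',w);cv2.imwrite('pics/s4.png',s)
o=sensors.observe();print(o['position'],o['ee_rot'],o['force'],o['ft_torque'],o['width'])
cv2.imwrite('pics/v4.png',np.hstack([cv2.resize(w[110:270,130:420],(500,276)),cv2.resize(s[155:215,280:340],(276,276),interpolation=cv2.INTER_CUBIC)]))
```

```text
[0.45904901 0.14959433 0.07373552] [ 3.13892527e+00  1.26897170e-01 -2.42385624e-04] [-0.07459873 -0.38852507 -2.67390565] [ 0.06904182 -0.01424561 -0.02966299] 0.6019283332953206
```

View pics/v4.png

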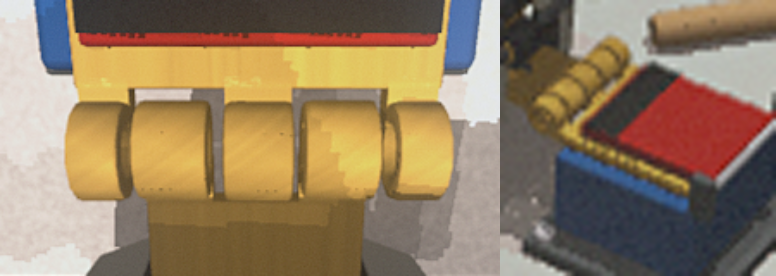

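The leaf knuckles sit in both gaps, and the five knuckles are in line. The leaf is about 0.5 mm to the left and 0.4 mm too far forward, so I'll trim that and settle.

Call:
{"name": "arm_command", "arguments": {"deltas": [0,0,0,-0.0004,-0.0005,0.0004,50,0,0,0,-0.0004,-0.0005,0.0004,50,0,0,0,-0.0004,-0.0005,0.0004,50,0,0,0,-0.0004,-0.0005,0.0004,50,0,0,0,-0.0004,-0.0005,0.0004,50,0,0,0,-0.0004,-0.0005,0.0004,50,0,0,0,-0.0004,-0.0005,0.0004,50,0,0,0,-0.0004,-0.0005,0.0004,50]}}

```text
clock: 11.85
position: [0.4588, 0.1492, 0.0741]
ee_rot: [3.139, 0.127, -0.0]
force: [0.1, 1.0, -3.1]
width: 0.603
gripper_force: 35.0
```

Run:
```python
from fit import *
c=optics.calibration('wrist');w=optics.get_image('wrist');m=mask(w)
o=sensors.observe();print(o['position'],o['force'],o['ft_torque'],o['width'],o['gripper_force'],abs(o['dq']).max())
g=cv2.cvtColor(w,cv2.COLOR_BGR2HSV)[...,2].astype(int)
for x in (182,190,215,230,245,270,280,290,315,330,345,365,375): print(x,runs(m[120:300,x],120))
for y in (180,200,215): print(y,runs(m[y,150:410],150))
# brightness dips
print(g[200,160:400:1].tolist())
```

```text
[0.45881609 0.14913111 0.07411068] [-0.03789004 -0.01590096 -3.23764481] [ 0.06968986  0.08086354 -0.02222073] 0.5980108275770317 34.99926745891571 0.002169644458294539
182 [(136, 224)]
190 [(136, 224)]
215 [(136, 160), (169, 226)]
230 [(136, 160), (169, 299)]
245 [(136, 160), (169, 299)]
270 [(136, 276), (283, 299)]
280 [(136, 271), (287, 299)]
290 [(136, 299)]
315 [(136, 160), (168, 299)]
330 [(136, 160), (169, 299)]
345 [(136, 160), (169, 224)]
365 [(136, 153), (159, 224)]
375 [(136, 224)]
180 [(169, 252), (258, 298), (304, 389)]
200 [(167, 253), (258, 298), (303, 390)]
215 [(169, 200), (202, 253), (259, 298), (303, 388)]
[218, 217, 223, 226, 222, 227, 221, 219, 220, 222, 223, 225, 223, 223, 224, 223, 225, 227, 228, 228, 229, 229, 230, 228, 229, 228, 228, 230, 228, 230, 228, 227, 229, 228, 225, 215, 149, 92, 92, 116, 133, 130, 126, 140, 139, 153, 217, 229, 228, 227, 227, 225, 226, 225, 223, 224, 224, 225, 224, 225, 224, 224, 223, 224, 222, 220, 223, 222, 226, 227, 227, 230, 227, 227, 228, 228, 228, 226, 226, 225, 228, 227, 229, 228, 227, 229, 228, 228, 176, 103, 130, 143, 121, 103, 128, 131, 127, 125, 172, 223, 229, 226, 226, 224, 221, 223, 223, 221, 221, 221, 225, 223, 225, 226, 226, 225, 223, 224, 221, 223, 222, 223, 222, 224, 224, 225, 226, 224, 225, 225, 223, 224, 223, 223, 224, 224, 223, 222, 188, 131, 121, 127, 117, 102, 110, 116, 118, 121, 190, 226, 227, 224, 227, 225, 225, 223, 223, 221, 220, 223, 224, 222, 222, 222, 219, 225, 228, 228, 227, 227, 227, 226, 229, 226, 227, 227, 228, 227, 228, 227, 229, 228, 228, 228, 227, 227, 228, 227, 229, 230, 237, 182, 110, 113, 176, 199, 196, 201, 155, 100, 133, 199, 229, 229, 229, 227, 227, 226, 227, 227, 229, 227, 227, 227, 227, 228, 227, 227, 227, 227, 227, 228, 229, 227, 227, 228, 226, 227, 228, 231, 228, 181, 138, 142, 140, 164, 182, 184, 181, 181]
```

The four side gaps are equal at about 10 px, the knuckle fronts match within 2 px, and the force reading is just the leaf's weight. I'm handing it in.

```bash
python3 -c "
from cell import arm
print(arm.sign_off())"
```

```text
the job is handed in; nothing more can be done
None
```

I pressed the lid until it snapped shut, fitted the leaf's knuckles into the jig's gaps and handed the job in at about 12 s, with the leaf still held by the gripper. At the last look the side gaps were equal, the knuckle fronts were level within about 0.5 mm, and the wrist force was only the leaf's weight; the hand-in did not report a result.

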